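Hold the right proving box open

TASK

Two proving boxes stand side by side, one with a piece of dough lying in front of it, the other with the kitchen timer in front because it is already in use. Raise the lid of the box that has the dough in front and keep holding it open at 50 degrees from shut (within 5 degrees) so that I can put the dough in; the lid falls shut if let go, so finish while still holding it still. Keep the other box shut and leave the dough, the timer and everything else where it is.

Things in the scene. Friction and masses are not known exactly. Their poses are not given: they have to be found in the camera images.
- left_box: proving box on the robot's left (+y), fixed to the worktop: plain aluminium box 150 (x) x 180 (y) x 88 mm high with a steel lid hinged along the top of its back wall. Origin: centre of the underside, on the worktop; own z up, own -x is its front, the side of the lid's handle. Both boxes are alike.
- left_box_lid (a joint): angle of that box's lid in rad: 0 shut (lid level), grows as the front edge rises, stop at 1.3. Free hinge: weight and a weak spring shut the lid from any angle; 1 to 3 N upward at the handle holds it.
- left_box_handle (a point): middle of the lid's handle: round bar 12 mm thick, 90 mm long, along the box's y, on a wire bow with legs 108 mm apart. In the lid's plane, 195 mm from the hinge axis (78 mm behind the box's origin, 92 mm up); 33 mm of free gap to the lid's front edge. Shut: 117 mm ahead of the box's origin, 92 mm above the worktop, air beneath. Open by angle a: 195*sin(a) mm higher, 195*(1-cos(a)) mm farther back. Turns with the lid.
- left_box_front (a point): point on the worktop 165 mm ahead of the box's origin, in front of the box: the dough or the timer lies within 35 mm of it.
- right_box: proving box on the robot's right (-y), fixed to the worktop: plain aluminium box 150 (x) x 180 (y) x 88 mm high with a steel lid hinged along the top of its back wall. Origin: centre of the underside, on the worktop; own z up, own -x is its front, the side of the lid's handle. Both boxes are alike.
- right_box_lid (a joint): angle of that box's lid in rad: 0 shut (lid level), grows as the front edge rises, stop at 1.3. Free hinge: weight and a weak spring shut the lid from any angle; 1 to 3 N upward at the handle holds it.
- right_box_handle (a point): middle of the lid's handle: round bar 12 mm thick, 90 mm long, along the box's y, on a wire bow with legs 108 mm apart. In the lid's plane, 195 mm from the hinge axis (78 mm behind the box's origin, 92 mm up); 33 mm of free gap to the lid's front edge. Shut: 117 mm ahead of the box's origin, 92 mm above the worktop, air beneath. Open by angle a: 195*sin(a) mm higher, 195*(1-cos(a)) mm farther back. Turns with the lid.
- right_box_front (a point): point on the worktop 165 mm ahead of the box's origin, in front of the box: the dough or the timer lies within 35 mm of it.
- dough: round piece of dough, rigid, off-white, 66 mm across and 26 mm high, lying on the worktop in front of one of the two boxes. Origin: centre of the underside.
- kitchen_timer: round twist timer, 72 mm across and 64 mm high, standing in front of the other box. Origin: centre of the underside.
- spatula: spatula, 311 mm long, lying to the right of the right box; leave alone. Origin: centre of the underside.
- salt_shaker: salt shaker, 44 mm across, 90 mm high, standing behind the gap between the boxes; leave alone. Origin: centre of the underside.
- table_spoon: table spoon, 188 mm long, lying in the gap between the boxes; leave alone. Origin: centre of the underside.

How it is judged:
By the outcome, as a careful person would: the job done as asked, in the order asked, and still so for the second after the job is handed in, while the arm keeps its last pose, push and grip.
It also fails if it takes over 42 s, if anything falls off the work surface, if the arm or the gripper's body presses on something with over 40 N, if the wrist force passes 120 N, or if a joint passes its speed limit or range.

ROBOT

A 6-joint arm with a two-finger parallel gripper is mounted at the origin on the work surface; the furniture and walls round the work are solid. World frame = base frame: x ahead of the robot, y to its left, z up, the work surface at z = 0. Lengths are in m, angles in rad, forces in N, time in s.
With the tool pointing down it reaches from about 0.35 to 0.85 m from the base axis. Payload 8.1 kg.
Tool frame: the origin (TCP) lies between the finger pads; the fingertips stand 14 mm ahead of it and the grasp point (between the pads) lies 5 mm behind it; z points along the fingers, y is the line along which they close (so a half turn about z gives the same grasp; the last joint's range is limited). The gripper opens to 93 mm and grips with 3 to 60 N. Pads are 15 mm wide; open, the fingers measure 128 mm over their backs; the gripper's body (75 mm by 188 mm) begins 65 mm behind the grasp point.
Start: joints at [-1.415, 0.13, 1.488, -0, 1.523, -0.085], TCP at [0.143, -0.583, 0.233] pointing down, gripper open.
Joint ranges: [-2.96, 2.96], [-0.89, 2.26], [0.02, 2.5], [-1.34, 4.48], [0, 2.73], [-2.66, 2.66]. Speed limits (rad/s): [2.39, 2.39, 2.79, 3.14, 3.14, 3.14].

INTERFACE

Orientations are given as a rotation vector (axis times angle).
In Python, from plant import robot gives the robot as it stands.
- The arm moves only by the tool arm_command, never from a script. Its argument "targets" is a list of rows, each an object of numbers: "x", "y", "z": the shift along the world's x, y, z in units of 500 mm (1.0 is 500 mm); "rx", "ry", "rz": the turn, a rotation vector about the world's x, y, z in units of 2 rad (1.0 is 2 rad); "claw": the closure in counts, from 0 (fully open) to 255 (shut). In form: [{"x": .., "y": .., "z": .., "rx": .., "ry": .., "rz": .., "claw": ..}, ...]. A call has 1 to 10 rows; each row is the pose to reach, as a shift and turn from the pose commanded when the call began; what a row does not reach only later rows make up. A row lasts 1/12 s, in which the tool goes at most 41.7 mm and 7.16 degrees, less where a joint would pass 70% of its speed; a pose out of reach is approached as far as the arm can. A call with a number of a shift or a turn outside -1 to 1 is refused whole. A call with a gripper value outside its range is refused whole. The fingers move at their own pace and stop on an object; "squeeze" is the grip in N (left out, the last holds). Time passes only in rows, so rows that repeat a pose let the fingers close. It gives the time, the measured TCP pose, the force, the opening and the grip force at its end, in the units of the state.
- robot.read_state(): the state, without advancing time (a new reading comes with each control period).
- robot.read_camera(name): name is "scene" or "side" or "wrist"; returns (picture, depth): 384x512x3 uint8, red, green, blue; 384x512 float32, m along the optical axis (not along the pixel's ray), 0 where there is no reading.
- robot.get_calibration(name): a dict with "intrinsics" (3x3 intrinsics, pixels), "origin" and "orientation" of the camera in the world. Camera axes: x right, y up, looking along -z (the intrinsics and any distortion apply to the point x, -y, -z); pixel columns grow to the right and rows downward; lengths in m; the calibration is good to about 2 mm. The wrist camera is an equidistant fisheye: a pixel r from the principal point sees the ray r / f radians off the axis. A picture is of the moment at which its call begins: read the wrist's pose just before it. get_calibration takes no time and is no camera call; for the wrist camera it gives the pose at the moment of the call.
- robot.close_job(): hands the job in; it is judged then, once.
The state is a dict: "t": time; "q": joint angles; "dq": joint speeds; "joint_torque": joint torques, N m; "tool_pos": TCP position; "orientation": TCP orientation; "force": force on the tool from outside, world axes, zero at the start; "wrist_torque": the same for the moment, N m; "opening": finger opening in m; "gripper_force": force on a finger pad.
Only numpy, scipy, OpenCV 4.12 (cv2) and the standard library are available. Lean on these libraries where they do the work, as an engineer would, in place of code of your own. Each camera call takes 0.05 s, during which the arm holds its last target. There are 200 camera calls.

## Working session

There is one attempt and no reset: what is moved stays moved. The work goes in short steps, Python scripts to look and compute and a tool call to move; the robot and the scene stay as the last step left them, time stands still between calls to the robot, and variables do not carry over. Pictures are saved under pics/ and viewed, at most 10 in all, crops included, and the job is handed in when it is done.

Besides the shell and the picture viewer there is one more tool, called by a JSON object that holds its "api" and its "payload", one argument or row to a line. arm_command: Moves the arm, as the interface text tells. Shifts and turns lie within -1 to 1; 1 stands for 500 mm of shift or 2 rad of turn. Its arguments: {"type":"object","properties":{"targets":{"type":"array","items":{"type":"object","properties":{"x":{"type":"number","minimum":-1,"maximum":1},"y":{"type":"number","minimum":-1,"maximum":1},"z":{"type":"number","minimum":-1,"maximum":1},"rx":{"type":"number","minimum":-1,"maximum":1},"ry":{"type":"number","minimum":-1,"maximum":1},"rz":{"type":"number","minimum":-1,"maximum":1},"claw":{"type":"number"}}}},"squeeze":{"type":"number"}},"required":["targets"]}

```bash
mkdir -p pics; cat > h.py <<'E'
import numpy as np, cv2
from plant import robot
def grab(n,f):
    c=robot.get_calibration(n); p,d=robot.read_camera(n)
    cv2.imwrite(f'pics/{f}.png',p[:,:,::-1]); np.savez(f'pics/{f}.npz',p=p,d=d,K=c['intrinsics'],o=c['origin'],R=c['orientation'])
    return c,p,d
def cloud(f):
    z=np.load(f'pics/{f}.npz'); K,o,R,d=z['K'],z['o'],z['R'],z['d']
    R=np.array(R)
    if R.shape!=(3,3): R=cv2.Rodrigues(R.astype(float))[0]
    v,u=np.mgrid[:384,:512]
    c=np.stack([(u-K[0,2])/K[0,0]*d,-(v-K[1,2])/K[1,1]*d,-d],-1)
    return c@R.T+o, z['p'], d
E
python3 - <<'E'
from h import *
for n in('scene','side'):
    c,p,d=grab(n,n+'0'); print(n,c,(d>0).mean())
s=robot.read_state(); print(s['t'],s['tool_pos'],s['orientation'],s['force'],s['opening'])
a=np.hstack([cv2.imread('pics/scene0.png'),cv2.imread('pics/side0.png')])
E
```

```text
scene {'intrinsics': array([[409.6068977 ,   0.        , 254.45538539],
       [  0.        , 409.6068977 , 189.5827589 ],
       [  0.        ,   0.        ,   1.        ]]), 'origin': array([0.07611458, 0.62882299, 1.07534481]), 'orientation': array([ 0.31531979, -0.90339914, -2.34278971])} 0.9960174560546875
side {'intrinsics': array([[357.41767666,   0.        , 258.57949458],
       [  0.        , 357.41767666, 196.6325364 ],
       [  0.        ,   0.        ,   1.        ]]), 'origin': array([ 0.3936511 , -0.74648357,  0.6415235 ]), 'orientation': array([ 0.89438188, -0.14292261, -0.31993704])} 0.9959869384765625
0.1 [ 0.14304034 -0.58219439  0.23167957] [-3.11717205e+00 -3.77175328e-01  9.46558760e-05] [ 0.08185831  1.40718146 -0.65598227] 0.09290697281592436
```

View pics/scene0.png

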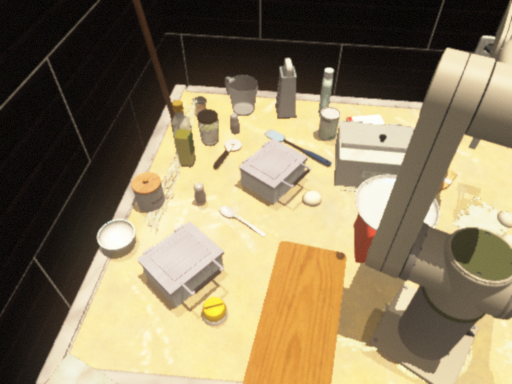

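View pics/side0.png

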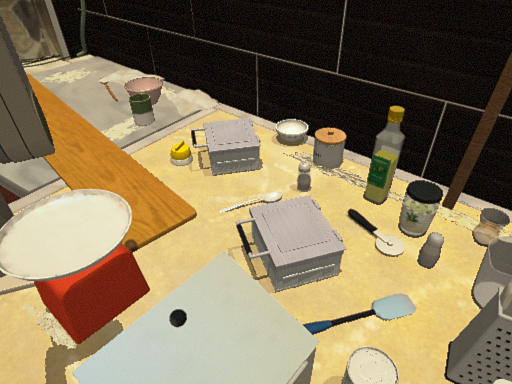

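The scene picture shows the yellow timer at (214,309) in front of the left box. The off-white dough is at (312,198), in front of the right box (lid about (272,168), handle about (293,190)). So the right box is the one to open.

```bash
python3 - <<'E'
from h import *
for f,(u0,u1,v0,v1) in (('scene0',(230,330,130,215)),('side0',(225,350,185,295))):
    P,p,d=cloud(f); Q=P[v0:v1,u0:u1].reshape(-1,3); Q=Q[d[v0:v1,u0:u1].ravel()>0]
    m=Q[(Q[:,2]>.078)&(Q[:,2]<.115)]
    r=cv2.minAreaRect((m[:,:2]*1000).astype(np.float32)); print(f,len(m),r,cv2.boxPoints(r).round())
    m=m[:,:]; print('median z',np.median(m[:,2]))
    if f=='scene0':
        W=P[188:210,300:325].reshape(-1,3); c=p[188:210,300:325].reshape(-1,3).astype(int); k=(c.min(1)>170)&(W[:,2]>.012); print('dough',W[k].mean(0),W[k].max(0),k.sum())
    # top-lid body: dense points
    H,xe,ye=np.histogram2d(m[:,0],m[:,1],bins=[np.arange(.35,.85,.02),np.arange(-.4,.15,.02)])
    i,j=np.nonzero(H); print(xe[i.min()],ye[j.min()]); print(H[i.min():i.max()+1,j.min():j.max()+1].astype(int))
# red scale, grey bread bin heights
P,p,d=cloud('scene0')
for u,v in((377,135),(345,165),(390,195),(360,230),(330,120),(290,65),(325,80),(320,155)): print((u,v),P[v,u].round(3))
E
```

```text
scene0 2069 ((636.687255859375, -216.15310668945312), (196.15330505371094, 208.42247009277344), 87.29608154296875) [[ 528. -309.]
 [ 736. -319.]
 [ 745. -123.]
 [ 537. -113.]]
median z 0.09362470606919948
dough [ 0.49063784 -0.22156973  0.02148582] [ 0.52083396 -0.19163009  0.0305186 ] 181
0.5300000000000001 -0.31999999999999995
[[ 0  0 11 17 16 16 20 17  8  0  0]
 [ 0  0 12  0  0  0  0  6  7  0  0]
 [13 23 23 25 24 25 22 24 22 24  5]
 [12 23 21 26 28 27 25 26 31 30  5]
 [17 18 23 21 21 25 24 25 26 37  3]
 [13 22 23 23 20 25 24 26 27 33  2]
 [15 19 21 22 24 23 23 24 26 35  0]
 [15 21 22 22 23 26 23 25 27 36  1]
 [17 19 19 21 22 21 21 22 23 32  0]
 [16 20 20 21 22 19 22 20 26 31  0]
 [ 0  6  7  5  5  6  6 13 13  9  0]]
side0 4984 ((636.5159912109375, -219.84426879882812), (194.28465270996094, 205.3336181640625), 88.22029113769531) [[ 531. -314.]
 [ 736. -320.]
 [ 742. -126.]
 [ 537. -120.]]
median z 0.09518319401492487
0.5300000000000001 -0.31999999999999995
[[  0   0  42  42  41  34  35  31   2   0]
 [  0   0  37   0   0   0   0  29   0   0]
 [ 75  65  68  51  45  44  41  49  30  25]
 [ 98  80  68  66  65  58  58  54  44  43]
 [ 98  76  63  60  60  52  54  49  42  37]
 [ 98  74  65  65  56  52  49  51  39  38]
 [ 99  74  66  61  56  57  52  47  43  31]
 [ 99  71  60  58  58  51  50  47  42  33]
 [100  66  59  55  54  53  49  44  40  30]
 [ 95  66  64  55  49  47  45  43  42  28]
 [  5  20  18   7  12  12  20  24  19  10]]
(377, 135) [ 0.407 -0.47   0.17 ]
(345, 165) [ 0.445 -0.34   0.106]
(390, 195) [0.189 0.073 0.5  ]
(360, 230) [ 0.28  -0.144  0.084]
(330, 120) [ 0.614 -0.528  0.099]
(290, 65) [ 0.837 -0.571  0.231]
(325, 80) [ 0.72  -0.651  0.17 ]
(320, 155) [ 0.59  -0.437 -0.002]
```

{"api": "arm_command", "payload": {
  "targets": [
    {"z": 0.3},
    {"z": 0.3},
    {"z": 0.3},
    {"z": 0.3},
    {"x": 0.793, "y": 0.735, "z": 0.3, "rz": 0.646, "claw": 165},
    {"x": 0.793, "y": 0.735, "z": 0.3, "rz": 0.646, "claw": 165},
    {"x": 0.793, "y": 0.735, "z": 0.3, "rz": 0.646, "claw": 165},
    {"x": 0.793, "y": 0.735, "z": 0.3, "rz": 0.646, "claw": 165},
    {"x": 0.793, "y": 0.735, "z": 0.3, "rz": 0.646, "claw": 165},
    {"x": 0.793, "y": 0.735, "z": 0.3, "rz": 0.646, "claw": 165}
  ]
}}

```text
schema error: expected keys x, y, z, rx, ry, rz, claw
```

{"api": "arm_command", "payload": {
  "targets": [
    {"x": 0, "y": 0, "z": 0.3, "rx": 0, "ry": 0, "rz": 0, "claw": 0},
    {"x": 0, "y": 0, "z": 0.3, "rx": 0, "ry": 0, "rz": 0, "claw": 0},
    {"x": 0, "y": 0, "z": 0.3, "rx": 0, "ry": 0, "rz": 0, "claw": 0},
    {"x": 0, "y": 0, "z": 0.3, "rx": 0, "ry": 0, "rz": 0, "claw": 0},
    {"x": 0.793, "y": 0.735, "z": 0.3, "rx": 0, "ry": 0, "rz": 0.646, "claw": 165},
    {"x": 0.793, "y": 0.735, "z": 0.3, "rx": 0, "ry": 0, "rz": 0.646, "claw": 165},
    {"x": 0.793, "y": 0.735, "z": 0.3, "rx": 0, "ry": 0, "rz": 0.646, "claw": 165},
    {"x": 0.793, "y": 0.735, "z": 0.3, "rx": 0, "ry": 0, "rz": 0.646, "claw": 165},
    {"x": 0.793, "y": 0.735, "z": 0.3, "rx": 0, "ry": 0, "rz": 0.646, "claw": 165},
    {"x": 0.793, "y": 0.735, "z": 0.3, "rx": 0, "ry": 0, "rz": 0.646, "claw": 165}
  ],
  "squeeze": 20
}}

```text
t: 0.93
tool_pos: [0.3274, -0.411, 0.3822]
orientation: [-2.759, -1.501, -0.0]
force: [-0.1, 0.1, -0.0]
opening: 0.058
gripper_force: 0.0
```

{"api": "arm_command", "payload": {
  "targets": [
    {"x": 0.425, "y": 0.394, "z": 0, "rx": 0, "ry": 0, "rz": 0.27, "claw": 165},
    {"x": 0.425, "y": 0.394, "z": 0, "rx": 0, "ry": 0, "rz": 0.27, "claw": 165},
    {"x": 0.425, "y": 0.394, "z": 0, "rx": 0, "ry": 0, "rz": 0.27, "claw": 165},
    {"x": 0.425, "y": 0.394, "z": 0, "rx": 0, "ry": 0, "rz": 0.27, "claw": 165},
    {"x": 0.425, "y": 0.394, "z": 0, "rx": 0, "ry": 0, "rz": 0.27, "claw": 165},
    {"x": 0.425, "y": 0.394, "z": 0, "rx": 0, "ry": 0, "rz": 0.27, "claw": 165},
    {"x": 0.425, "y": 0.394, "z": 0, "rx": 0, "ry": 0, "rz": 0.27, "claw": 165},
    {"x": 0.425, "y": 0.394, "z": -0.3, "rx": 0, "ry": 0, "rz": 0.27, "claw": 165},
    {"x": 0.425, "y": 0.394, "z": -0.3, "rx": 0, "ry": 0, "rz": 0.27, "claw": 165},
    {"x": 0.425, "y": 0.394, "z": -0.3, "rx": 0, "ry": 0, "rz": 0.27, "claw": 165}
  ]
}}

```text
t: 1.77
tool_pos: [0.5398, -0.2148, 0.2564]
orientation: [2.262, 2.178, 0.001]
force: [0.4, -1.0, -0.7]
opening: 0.0329
gripper_force: 0.0
```

```bash
python3 - <<'E'
from h import *
c,p,d=grab('wrist','w1'); s=robot.read_state()
print(s['t'],s['tool_pos'],s['orientation'],s['opening'],c,np.percentile(d,[1,50,99]))
E
```

```text
1.8167 [ 0.53459515 -0.21272461  0.2438656 ] [-2.25321797 -2.16778853  0.00835078] 0.03268804036409061 {'intrinsics': array([[297.31863964,   0.        , 255.3083138 ],
       [  0.        , 297.31863964, 189.7437034 ],
       [  0.        ,   0.        ,   1.        ]]), 'origin': array([ 0.54346311, -0.13378042,  0.40834228]), 'orientation': array([-0.29105541,  0.0049936 , -0.03820802])} [0.05359759 0.34086245 0.47777043]
```

View pics/w1.png

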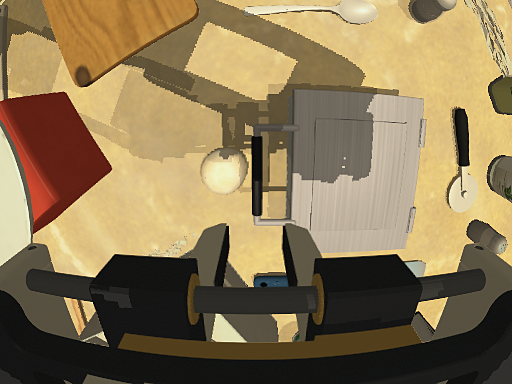

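The wrist picture shows the dark handle bar at columns 252–262, rows 137–216 (centre about (257,176)). The lid edge is at column 290 and the dough at (224,170). The half-closed fingers lie at the bottom, with their gap around column 257.

```bash
python3 - <<'E'
from h import *
z=np.load('pics/w1.npz');K,o,d,p=z['K'],z['o'],z['d'],z['p'];R=cv2.Rodrigues(z['R'])[0]
def ray(u,v,h):
    a=np.array([u-K[0,2],v-K[1,2]])/K[0,0]; r=np.hypot(*a); k=np.sin(r)/r
    c=R@np.array([a[0]*k,-a[1]*k,-np.cos(r)]); return o+c*(h-o[2])/c[2]
m=(p[130:222,246:270].max(2)<70).astype(np.uint8); v,u=np.nonzero(m); u+=246;v+=130
q=np.array([ray(a,b,.092) for a,b in zip(u,v)])
r=cv2.minAreaRect((q[:,:2]*1000).astype(np.float32)); print('bar',q.mean(0),r, d[176,257])
for x in((292,100),(288,215)): print('lid edge',ray(*x,.092))
for i in range(4):
    s=robot.read_state(); print(s['t'],s['tool_pos'],s['orientation'],np.abs(s['dq']).max())
E
```

```text
bar [ 0.54198128 -0.21166281  0.092     ] ((541.7955322265625, -210.37368774414062), (96.71881103515625, 14.56546401977539), 85.51686096191406) 0.32044598
lid edge [ 0.58241473 -0.13138944  0.092     ]
lid edge [ 0.57633531 -0.26016578  0.092     ]
1.8167 [ 0.53459515 -0.21272461  0.2438656 ] [-2.25321797 -2.16778853  0.00835078] 0.18100974784190235
1.8167 [ 0.53459515 -0.21272461  0.2438656 ] [-2.25321797 -2.16778853  0.00835078] 0.18100974784190235
1.8167 [ 0.53459515 -0.21272461  0.2438656 ] [-2.25321797 -2.16778853  0.00835078] 0.18100974784190235
1.8167 [ 0.53459515 -0.21272461  0.2438656 ] [-2.25321797 -2.16778853  0.00835078] 0.18100974784190235
```

{"api": "arm_command", "payload": {
  "targets": [
    {"x": 0, "y": 0, "z": -0.1, "rx": 0, "ry": 0, "rz": 0, "claw": 170},
    {"x": 0, "y": 0, "z": -0.1, "rx": 0, "ry": 0, "rz": 0, "claw": 170},
    {"x": 0, "y": 0, "z": -0.1, "rx": 0, "ry": 0, "rz": 0, "claw": 170},
    {"x": 0, "y": 0, "z": -0.1, "rx": 0, "ry": 0, "rz": 0, "claw": 170},
    {"x": 0, "y": 0, "z": -0.1, "rx": 0, "ry": 0, "rz": 0, "claw": 170}
  ]
}}

```text
t: 2.23
tool_pos: [0.5404, -0.2166, 0.2111]
orientation: [2.263, 2.173, 0.002]
force: [-0.0, -0.4, 0.3]
opening: 0.0312
gripper_force: 0.0
```

```bash
python3 - <<'E'
from h import *
for i in range(3):
    c,p,d=grab('wrist','w2'); s=robot.read_state()
    print(s['t'],s['tool_pos'],s['orientation'],s['opening'],s['force'],np.abs(s['dq']).max())
z=np.load('pics/w2.npz');K,o,p=z['K'],z['o'],z['p'];R=cv2.Rodrigues(z['R'])[0]
def ray(u,v,h):
    a=np.array([u-K[0,2],v-K[1,2]])/K[0,0]; r=np.hypot(*a); k=np.sin(r)/r
    c=R@np.array([a[0]*k,-a[1]*k,-np.cos(r)]); return o+c*(h-o[2])/c[2]
m=(p[120:240,225:285].max(2)<70).astype(np.uint8)
n,l,st,ce=cv2.connectedComponentsWithStats(m); i=1+st[1:,4].argmax(); v,u=np.nonzero(l==i); u+=225;v+=120
q=np.array([ray(a,b,.092) for a,b in zip(u,v)]); print(st[i],'bar',q.mean(0),cv2.minAreaRect((q[:,:2]*1000).astype(np.float32)))
E
```

```text
2.2833 [ 0.54052813 -0.2166886   0.21123231] [2.26237613 2.17311161 0.00253834] 0.03132979409662434 [ 0.26262783 -0.74788735  0.52008361] 0.007248777276612391
2.3333 [ 0.54043917 -0.21661589  0.21095798] [2.2624251  2.17327446 0.00247536] 0.031112321943069635 [ 0.6553353   0.2450317  -0.45026314] 0.012763039372809907
2.3833 [ 0.54020694 -0.21647755  0.21047114] [2.26284322e+00 2.17367523e+00 2.14586496e-03] 0.03131404763203097 [0.11489141 0.18295557 0.49851154] 0.01536081706215354
[  24   19   14   92 1110] bar [ 0.54212246 -0.21102197  0.092     ] ((541.9981079101562, -213.70999145507812), (90.42189025878906, 11.934531211853027), 87.98028564453125)
```

View pics/w2.png

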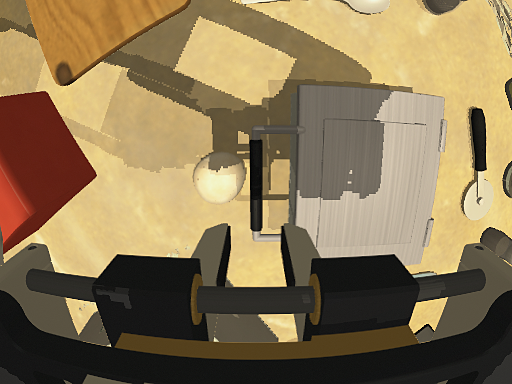

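The second wrist picture shows the bar at (256,185) centred between the fingers, the lid edge at about column 297, and the dough (220,177) clear. I'll descend and close.

{"api": "arm_command", "payload": {
  "targets": [
    {"x": 0.004, "y": 0.006, "z": -0.04, "rx": 0, "ry": 0, "rz": 0, "claw": 181},
    {"x": 0.004, "y": 0.006, "z": -0.08, "rx": 0, "ry": 0, "rz": 0, "claw": 181},
    {"x": 0.004, "y": 0.006, "z": -0.12, "rx": 0, "ry": 0, "rz": 0, "claw": 181},
    {"x": 0.004, "y": 0.006, "z": -0.15, "rx": 0, "ry": 0, "rz": 0, "claw": 181},
    {"x": 0.004, "y": 0.006, "z": -0.18, "rx": 0, "ry": 0, "rz": 0, "claw": 181},
    {"x": 0.004, "y": 0.006, "z": -0.2, "rx": 0, "ry": 0, "rz": 0, "claw": 181},
    {"x": 0.004, "y": 0.006, "z": -0.22, "rx": 0, "ry": 0, "rz": 0, "claw": 181},
    {"x": 0.004, "y": 0.006, "z": -0.24, "rx": 0, "ry": 0, "rz": 0, "claw": 181},
    {"x": 0.004, "y": 0.006, "z": -0.248, "rx": 0, "ry": 0, "rz": 0, "claw": 181},
    {"x": 0.004, "y": 0.006, "z": -0.248, "rx": 0, "ry": 0, "rz": 0, "claw": 181}
  ]
}}

```text
t: 3.22
tool_pos: [0.5405, -0.2125, 0.0827]
orientation: [-2.264, -2.176, 0.001]
force: [-0.5, 0.3, 0.6]
opening: 0.0266
gripper_force: 0.0
```

{"api": "arm_command", "payload": {
  "targets": [
    {"x": 0, "y": 0, "z": 0, "rx": 0, "ry": 0, "rz": 0, "claw": 255},
    {"x": 0, "y": 0, "z": 0, "rx": 0, "ry": 0, "rz": 0, "claw": 255},
    {"x": 0, "y": 0, "z": 0, "rx": 0, "ry": 0, "rz": 0, "claw": 255},
    {"x": 0, "y": 0, "z": 0, "rx": 0, "ry": 0, "rz": 0, "claw": 255},
    {"x": 0, "y": 0, "z": 0, "rx": 0, "ry": 0, "rz": 0, "claw": 255},
    {"x": 0, "y": 0, "z": 0, "rx": 0, "ry": 0, "rz": 0, "claw": 255}
  ],
  "squeeze": 20
}}

```text
t: 3.72
tool_pos: [0.5415, -0.213, 0.0842]
orientation: [2.265, 2.176, 0.001]
force: [0.8, -0.5, 0.5]
opening: 0.0112
gripper_force: 20.0
```

{"api": "arm_command", "payload": {
  "targets": [
    {"x": 0, "y": 0, "z": 0.017, "rx": 0, "ry": 0.009, "rz": 0, "claw": 255},
    {"x": 0.001, "y": 0, "z": 0.034, "rx": 0.001, "ry": 0.017, "rz": 0, "claw": 255},
    {"x": 0.003, "y": 0, "z": 0.051, "rx": 0.001, "ry": 0.026, "rz": 0, "claw": 255},
    {"x": 0.005, "y": 0, "z": 0.068, "rx": 0.001, "ry": 0.035, "rz": 0, "claw": 255},
    {"x": 0.008, "y": 0, "z": 0.085, "rx": 0.002, "ry": 0.044, "rz": 0, "claw": 255},
    {"x": 0.012, "y": -0.001, "z": 0.101, "rx": 0.002, "ry": 0.052, "rz": 0, "claw": 255},
    {"x": 0.016, "y": -0.001, "z": 0.117, "rx": 0.003, "ry": 0.061, "rz": 0, "claw": 255},
    {"x": 0.021, "y": -0.001, "z": 0.134, "rx": 0.003, "ry": 0.07, "rz": 0, "claw": 255},
    {"x": 0.027, "y": -0.001, "z": 0.149, "rx": 0.003, "ry": 0.079, "rz": 0, "claw": 255},
    {"x": 0.034, "y": -0.002, "z": 0.165, "rx": 0.004, "ry": 0.087, "rz": 0, "claw": 255}
  ]
}}

```text
t: 4.55
tool_pos: [0.5576, -0.2136, 0.1659]
orientation: [-2.169, -2.084, 0.183]
force: [0.4, 0.0, -3.5]
opening: 0.0115
gripper_force: 20.0
```

{"api": "arm_command", "payload": {
  "targets": [
    {"x": 0.007, "y": 0, "z": 0.015, "rx": 0, "ry": 0.009, "rz": 0, "claw": 255},
    {"x": 0.015, "y": -0.001, "z": 0.03, "rx": 0.001, "ry": 0.017, "rz": 0, "claw": 255},
    {"x": 0.024, "y": -0.001, "z": 0.045, "rx": 0.001, "ry": 0.026, "rz": 0, "claw": 255},
    {"x": 0.033, "y": -0.001, "z": 0.059, "rx": 0.001, "ry": 0.035, "rz": 0, "claw": 255},
    {"x": 0.043, "y": -0.002, "z": 0.073, "rx": 0.002, "ry": 0.044, "rz": 0, "claw": 255},
    {"x": 0.053, "y": -0.002, "z": 0.086, "rx": 0.002, "ry": 0.052, "rz": 0, "claw": 255},
    {"x": 0.064, "y": -0.003, "z": 0.099, "rx": 0.003, "ry": 0.061, "rz": 0, "claw": 255},
    {"x": 0.075, "y": -0.003, "z": 0.112, "rx": 0.003, "ry": 0.07, "rz": 0, "claw": 255},
    {"x": 0.087, "y": -0.004, "z": 0.123, "rx": 0.003, "ry": 0.079, "rz": 0, "claw": 255},
    {"x": 0.1, "y": -0.004, "z": 0.135, "rx": 0.004, "ry": 0.087, "rz": 0, "claw": 255}
  ]
}}

```text
t: 5.38
tool_pos: [0.6067, -0.2154, 0.2344]
orientation: [-2.066, -1.984, 0.351]
force: [-6.6, -0.1, 5.1]
opening: 0.0114
gripper_force: 20.0
```

{"api": "arm_command", "payload": {
  "targets": [
    {"x": 0, "y": 0, "z": 0, "rx": 0, "ry": 0, "rz": 0, "claw": 255},
    {"x": 0, "y": 0, "z": 0, "rx": 0, "ry": 0, "rz": 0, "claw": 255},
    {"x": 0, "y": 0, "z": 0, "rx": 0, "ry": 0, "rz": 0, "claw": 255},
    {"x": 0, "y": 0, "z": 0, "rx": 0, "ry": 0, "rz": 0, "claw": 255},
    {"x": 0, "y": 0, "z": 0, "rx": 0, "ry": 0, "rz": 0, "claw": 255}
  ]
}}

```text
t: 5.8
tool_pos: [0.6067, -0.2154, 0.2344]
orientation: [-2.067, -1.985, 0.35]
force: [-7.1, 2.6, 6.0]
opening: 0.0114
gripper_force: 20.0
```

```bash
python3 - <<'E'
from h import *
for n in('side','scene'): grab(n,n+'1')
s=robot.read_state(); print(s['t'],s['tool_pos'],s['orientation'],s['force'],s['opening'],s['gripper_force'])
a=np.deg2rad(-2.4); ex=np.array([np.cos(a),np.sin(a)]); bar0=np.array([.5415,-.213])
for n in('side1','scene1'):
    P,p,d=cloud(n); Q=P.reshape(-1,3); rel=Q[:,:2]-bar0; X=rel@ex; Y=rel@np.array([-ex[1],ex[0]])
    # hinge at X=.195,z=.092
    h=np.stack([.195-X,Q[:,2]-.092],1); r=np.hypot(*h.T); g=np.degrees(np.arctan2(h[:,1],h[:,0]))
    k=(abs(Y)<.085)&(abs(Y)>.05)&(r>.06)&(r<.15)&(g>25)&(g<75)
    print(n,k.sum(),np.percentile(g[k],[10,25,50,75,90]) if k.any() else '')
E
```

```text
5.9 [ 0.60668085 -0.21541201  0.23438156] [-2.06676445 -1.98489634  0.34973155] [-7.54034368  2.0029454   5.68679656] 0.011111092728351294 19.995268285274506
side1 207 [49.58686681 49.72561465 50.25189367 50.80020338 51.32906527]
scene1 40 [48.84544114 48.96883725 49.31704029 50.14510081 50.68809651]
```

View pics/side1.png

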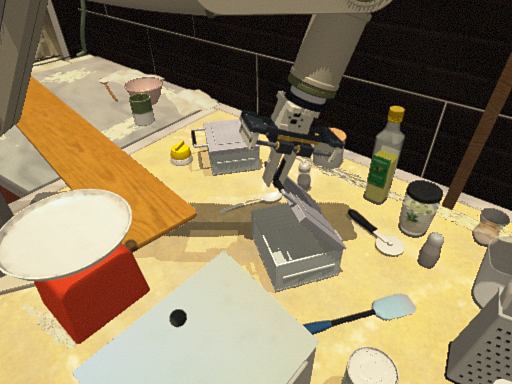

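View pics/scene1.png

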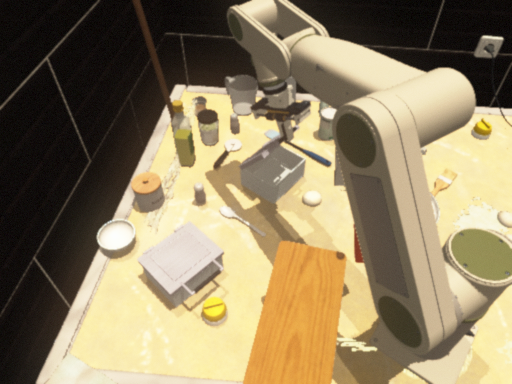

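The side picture shows the right box's lid raised at (305,205) and gripped at the handle. The scene picture shows the dough (312,198), timer (214,309) and left box unmoved. The depth points put the lid at about 50 degrees, and the pose and grip are steady.

```bash
python3 -c "
from plant import robot
print(robot.close_job())"
```

```text
the job is handed in; nothing more can be done
None
```

The right box, the one with the dough in front, is handed in with its lid held open at about 50 degrees; the left box is still shut, and I saw nothing else moved.

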